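# Lubricate a bolt, then counter-hold its head behind the bracket

## Robot

A 6-joint arm with a two-finger parallel gripper is mounted at the origin on the work surface; the furniture and walls round the work are solid. World frame = base frame: x ahead of the robot, y to its left, z up, the work surface at z = 0. Lengths are in m, angles in rad, forces in N, time in s.
With the tool pointing down it reaches from about 0.35 to 0.975 m from the base axis. Payload 4.9 kg.
Tool frame: the origin (TCP) lies between the finger pads; the fingertips stand 22 mm ahead of it and the grasp point (between the pads) lies 3 mm ahead of it; z points along the fingers, y is the line along which they close (so a half turn about z gives the same grasp; the last joint's range is limited). The gripper opens to 85 mm and grips with 20 to 120 N. Pads are 22 mm wide; open, the fingers measure 114 mm over their backs; the gripper's body (76 mm by 85 mm) begins 54 mm behind the grasp point. The pads swing forward as they close: fully open they stand 13 mm farther back than shut.
Start: joints at [-0.119, 0.053, 1.613, -0, 1.476, -0.119], TCP at [0.625, 0, 0.253] pointing down, gripper open.
Joint ranges: [-3.01, 3.01], [-1.01, 2.22], [0.06, 2.58], [-1.02, 4.17], [0.09, 2.62], [-3.14, 3.14]. Speed limits (rad/s): [2.57, 2.57, 3.14, 3.14, 3.14, 3.14].

## Interface

Orientations are given as a unit quaternion [w, x, y, z].
In Python, from plant import state, grab_frame, get_calibration, job_done, recognise, regions_of gives the robot as it stands.
- The arm moves only by the tool apply_moves, never from a script. Its argument "targets" is a list of rows, each an object with "translation": the shift along the tool's x, y, z normalised to -1 to 1, where 1 is 100 mm, a list of three; "twist": the turn about the tool's z normalised to -1 to 1, where 1 is 0.1 rad; "hand": the opening, from 0 (shut) to 1 (fully open). A call has 1 to 8 rows; each row shifts and turns the commanded pose from where the row before left it, along the tool's axes as they then stand; what a row does not reach is not made up. A row lasts 1/10 s, in which the tool goes at most 50 mm and 8.59 degrees, less where a joint would pass 70% of its speed; a pose out of reach is approached as far as the arm can. A call with a number of a shift or a turn outside -1 to 1 is refused whole. A call with a gripper value outside its range is refused whole. The fingers move at their own pace and stop on an object; the grip force is fixed at half the most. Time passes only in rows, so rows that do not move let the fingers close. It gives the time, the measured TCP pose, the force, the opening and the grip force at its end, in the units of the state.
- state(): the state, without advancing time (a new reading comes with each control period).
- grab_frame(name): name is "scene" or "side" or "wrist"; returns the picture (420x560x3 uint8, red, green, blue); there is no depth.
- get_calibration(name): a dict with "camera_matrix" (3x3 intrinsics, pixels), "D" ([k1, k2, p1, p2, k3] as OpenCV has them; the pictures are not rectified), "pose" (4x4, takes a point from camera to world coordinates). Camera axes: x right, y up, looking along -z (the intrinsics and any distortion apply to the point x, -y, -z); pixel columns grow to the right and rows downward; lengths in m; the calibration is good to about 2 mm. A picture is of the moment at which its call begins: read the wrist's pose just before it. get_calibration takes no time and is no camera call; for the wrist camera it gives the pose at the moment of the call.
- job_done(): hands the job in; it is judged then, once.
Trained networks look in the newest picture that a camera, given by its name, has taken for a name from the list of things; names that differ only in an ending like _2 or _b are one class to them, and where a whole thing is asked for, a point or a joint stands for the part that bears it (a point fixed in the world has none). Each returns a list of dicts, best first, with "score" (0 to 1); they miss things now and then, are a little off and sometimes report something else, mostly with a low value. They report only what shows in the picture. A call takes as long as a camera call.
- recognise(camera, query): "point" ([x, y, z] in m, in world coordinates, good to about 4 mm: the middle of the surface that is visible of it).
- regions_of(camera, query): "pixels" (420x560 bool, what is visible of it).
The state is a dict: "time": time; "joint_pos": joint angles; "joint_vel": joint speeds; "joint_efforts": joint torques, N m; "tool_pos": TCP position; "tool_rot": TCP orientation; "contact_force": force on the tool from outside, world axes, zero at the start; "ft_torque": the same for the moment, N m; "gripper_width": opening from 0.0 (shut) to 1.0 (fully open); "grasp_force": force on a finger pad.
Only numpy, scipy, OpenCV 4.12 (cv2) and the standard library are available. Lean on these libraries where they do the work, as an engineer would, in place of code of your own. Each camera call takes 0.05 s, during which the arm holds its last target. There are 200 camera calls.

## Task

The powered driver is running the nut up on this bracket, but the bolt is turning round with the nut. Press the spray can's nozzle cap fully down and let it spring back up to its top, then reach down into the gap behind the bracket's front plate, grip the bolt's hexagon head between the two fingers and hold it firmly so that it stops turning. Finish while still holding the head still (do not let go at the end), and leave the loose things lying around where they are.

Things in the scene. Friction and masses are not known exactly. Their poses are not given: they have to be found in the camera images.
- bolt_head (a point): Centre of the bolt's plain steel hexagon head, 85 mm above the table, mid-way in the bracket's gap. Head 27 mm across flats, 31 across corners, 18 long along the bolt. The bolt lies level: this frame's x axis runs along it, away from the driver; its y and z axes turn with the bolt.
- bracket: Fixed fixture: channel bracket and nut driver on a base plate 235 x 100 mm, 10 thick. Origin on the table under the middle of the bracket's front plate; x level, along the bolt, from driver to head; z up. Bolt axis at y = 0, 85 mm up; head centre at x = 32 mm. Socket and driver in front at x = -10 to -160 mm, up to 35 mm either side of y = 0, at most 115 mm high.
- gap_top (a point): Middle of the gap's open top, straight above the head centre, 122 mm above the table, level with the top edges of the two upright plates (each 8 mm thick, 90 wide along y). Gap 56 mm wide along x, open at the top and at both y ends, floor 16 mm above the table. Axes as the bracket's. A washer 38 mm across, 3 thick, and a sleeve 23 mm across fill the bolt between front plate and head.
- cap_top (a point): Centre of the top of the white sprung nozzle cap on the spray can, 131 mm above the table when up. Cap 28 mm across, 20 tall, short spout pointing to the nut. The can (aluminium, 53 mm across, top 104 mm above the table) is fixed in a holder on a 76 x 76 mm plate, on the bracket's -y side (right).
- cap (a joint): How far the nozzle cap is pressed down, m: 0 up, 0.006 fully down on its stop. The spring pushes back with 1.5 N at the top and 4.5 N fully down and returns it when let go.
- bolt (a joint): Angle of the bolt, rad. It creeps up at about 0.12 rad/s, driven through the nut with 0.12 N m, until the head is held; its start is arbitrary. At 0.524 + any multiple of 1.047 a pair of flats faces the bracket's +y and -y; at a multiple of 1.047 corners do. Either way two fingers closing along the bracket's y with 25 N or more hold it.
- stain_tin: Loose bystander, to be left alone: round lidded wax tin, 75 mm across, 56 tall mm; origin under its centre.
- tape_measure: Loose bystander, to be left alone: tape measure standing on edge, 37x85x66 mm; origin under its centre.
- spring_clamp: Loose bystander, to be left alone: plastic spring clamp lying flat, 54x121x19 mm; origin under its centre.
- offcut: Loose bystander, to be left alone: dark wooden offcut with a sawn wedge end, 42x110x22 mm; origin under its centre.

How it is judged:
On the way, in this order (a step that is already met when the one before it is completed fails the run):
1. the nozzle cap is pressed fully down (at least 4.5 of its 6 mm) (value of joint cap above 0.0045 m), for 0.1 s.
2. the cap is back up (within 1.5 mm) (value of joint cap below 0.0015 m), for 0.2 s.
3. the bolt head is gripped and stands still (contact force between the fingers and bolt above 5 N and distance between the grasp point and bolt_head below 0.025 m and velocity of joint bolt between -0.03 and 0.03 rad/s), for 0.3 s.
At the end, for the whole second after the job is handed in: The fingers still grip the bolt head (contact force over 5 N, head's centre within 25 mm of the point between the finger pads), the bolt turns at less than 0.03 rad/s either way, and the nozzle cap is up (within 1.5 mm) (all of step 3 and value of joint cap below 0.0015 m); the arm keeps its last pose, push and grip.
It fails at once if a loose bystander (tin, tape measure, spring clamp, offcut) is moved more than 30 mm (distance of any of stain_tin, tape_measure, spring_clamp, offcut from where it was at the start of the episode above 0.03 m).
It also fails if it takes over 42 s, if anything falls off the work surface, if the arm or the gripper's body presses on something with over 40 N, if the wrist force passes 120 N, or if a joint passes its speed limit or range.

## Working session

There is one attempt and no reset: what is moved stays moved. The work goes in short steps, Python scripts to look and compute and a tool call to move; the robot and the scene stay as the last step left them, time stands still between calls to the robot, and variables do not carry over. Pictures are saved under pics/ and viewed, at most 10 in all, crops included, and the job is handed in when it is done.

Besides the shell and the picture viewer there is one more tool, called after "Request:" as name([rows], argument=value, ...), one row to a line, values as JSON. apply_moves: Moves the arm, as the interface text tells. Its arguments: {"type":"object","properties":{"targets":{"type":"array"}},"required":["targets"]}

```bash
mkdir -p pics; python3 - <<'E'
from plant import *
import cv2,numpy as np
ims=[grab_frame(n) for n in("scene","side")]
cv2.imwrite("pics/a.png",cv2.resize(np.hstack(ims)[:,:,::-1],(800,300)))
cv2.imwrite("pics/s.png",ims[0][:,:,::-1])
for n in("scene","side"):
  print(n,np.round(get_calibration(n)["pose"],3).tolist())
  for q in("cap_top","bolt_head","bracket","stain_tin","tape_measure","spring_clamp","offcut"):
    print(q,[(np.round(d["point"],3).tolist(),round(d["score"],2)) for d in recognise(n,q)[:2]])
s=state();print(s)
E
```

```text
scene [[0.746, 0.347, -0.568, -0.098], [-0.665, 0.414, -0.621, -0.607], [0.02, 0.841, 0.54, 0.625], [0.0, 0.0, 0.0, 1.0]]
cap_top [([0.524, -0.27, 0.126], 0.53)]
bolt_head [([0.418, -0.188, 0.095], 0.66)]
bracket [([0.415, -0.189, 0.09], 0.97), ([0.414, 0.068, 0.013], 0.41)]
stain_tin [([0.356, 0.221, 0.052], 0.56)]
tape_measure [([0.428, 0.148, 0.042], 0.72), ([0.347, 0.114, 0.026], 0.22)]
spring_clamp [([0.411, 0.066, 0.015], 0.71)]
offcut [([0.348, 0.113, 0.022], 0.75)]
side [[0.906, 0.246, -0.344, 0.091], [-0.423, 0.54, -0.728, -0.805], [0.007, 0.805, 0.593, 0.762], [0.0, 0.0, 0.0, 1.0]]
cap_top [([0.524, -0.267, 0.129], 0.46)]
bolt_head [([0.481, -0.152, 0.098], 0.62)]
bracket [([0.428, -0.192, 0.083], 0.65)]
stain_tin [([0.355, 0.215, 0.049], 0.78)]
tape_measure [([0.432, 0.145, 0.048], 0.7)]
spring_clamp [([0.406, 0.068, 0.016], 0.82)]
offcut [([0.354, 0.113, 0.023], 0.7)]
{'time': 0.8, 'joint_pos': array([-1.18991302e-01,  5.26308804e-02,  1.61289403e+00,  3.77713212e-05,
        1.47595294e+00, -1.18996290e-01]), 'joint_vel': array([-0.00039464,  0.00071174,  0.00018989, -0.0011171 , -0.00089771,
       -0.00081462]), 'joint_efforts': array([ 2.98103914e-04, -3.93636632e+01, -3.70442426e+01, -2.26799801e-05,
        1.88256822e-04,  1.18498730e-05]), 'tool_pos': array([6.24995940e-01, 1.60887701e-05, 2.53350039e-01]), 'tool_rot': array([3.34979373e-05, 7.07106280e-01, 7.07107279e-01, 5.02615884e-05]), 'contact_force': array([-0.20904355,  0.02812817, -0.86437309]), 'ft_torque': array([ 0.02586402,  0.01961377, -0.06270519]), 'grasp_force': 0.0, 'gripper_width': 1.0021409775589798}
```

View pics/s.png

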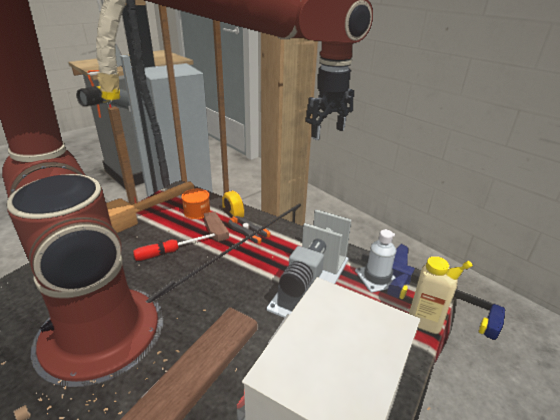

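View pics/a.png

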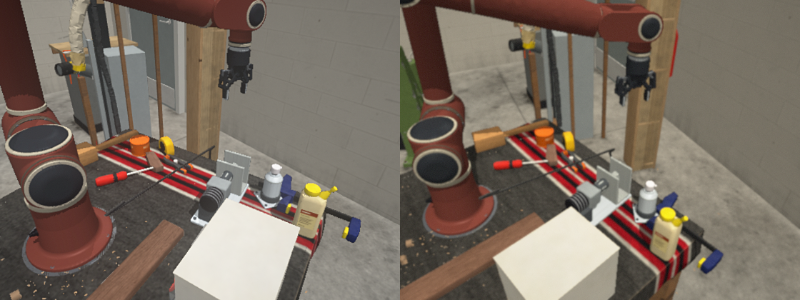

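The scene view shows the bracket with its driver around (310,260), the spray can's white cap at (386,237), a yellow bottle at (435,290) and the loose items around (200–260,215). I'll move above the work for a wrist view.

Request:
apply_moves([
  {"translation": [-0.35, -0.25, -0.2], "twist": 0, "hand": 1},
  {"translation": [-0.35, -0.25, -0.2], "twist": 0, "hand": 1},
  {"translation": [-0.35, -0.25, -0.2], "twist": 0, "hand": 1},
  {"translation": [-0.35, -0.25, -0.2], "twist": 0, "hand": 1},
  {"translation": [-0.35, -0.2, -0.2], "twist": 0, "hand": 1},
  {"translation": [0, 0, 0], "twist": 0, "hand": 1},
  {"translation": [0, 0, 0], "twist": 0, "hand": 1},
])

```text
time: 1.5
tool_pos: [0.5048, -0.1756, 0.3541]
tool_rot: [0.001, 0.708, 0.706, 0.0]
contact_force: [0.1, 0.9, -0.1]
gripper_width: 1.003
grasp_force: 0.0
```

```bash
python3 - <<'E'
from plant import *
import cv2,numpy as np
c=get_calibration("wrist");im=grab_frame("wrist")
np.savez("w1.npz",P=c["pose"],K=c["camera_matrix"],D=c["D"],im=im)
cv2.imwrite("pics/w1.png",im[:,:,::-1])
print(np.round(c["pose"],3),c["camera_matrix"],c["D"])
for q in("cap_top","bolt_head","bracket"):
    print(q,[(np.round(d["point"],3).tolist(),round(d["score"],2)) for d in recognise("wrist",q)[:2]])
s=state();print(s["time"],s["tool_pos"],s["tool_rot"])
E
```

```text
[[ 1.     0.004 -0.002  0.506]
 [-0.003  0.948  0.319 -0.093]
 [ 0.003 -0.319  0.948  0.475]
 [ 0.     0.     0.     1.   ]] [[337.01929486   0.         271.44853508]
 [  0.         337.01929486 207.87407751]
 [  0.           0.           1.        ]] [-0.06716054  0.          0.          0.          0.        ]
cap_top [([0.533, -0.265, 0.13], 0.67)]
bolt_head [([0.476, -0.149, 0.098], 0.79)]
bracket [([0.404, -0.172, 0.095], 0.83), ([0.469, -0.146, 0.096], 0.19)]
1.7 [ 0.50516258 -0.17391954  0.35197618] [-1.07900993e-03  7.06496181e-01  7.07715990e-01 -2.41728416e-04]
```

View pics/w1.png

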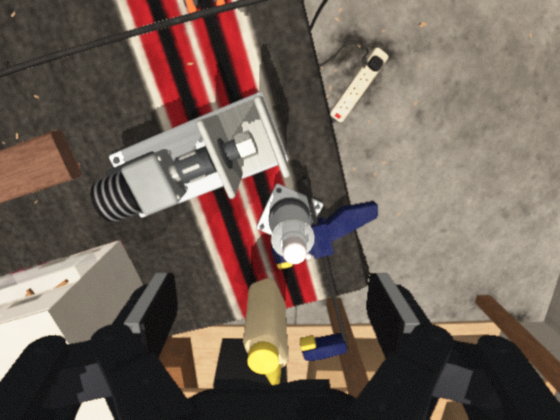

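The wrist view shows the bolt head at about (245,147) between plates, and the white cap at about (293,250). The bolt runs from lower left to upper right. I'll zoom to read the plate edges.

```bash
python3 - <<'E'
import cv2,numpy as np
im=np.load("w1.npz")["im"]
cv2.imwrite("pics/z1.png",cv2.resize(im[80:280,150:350,::-1],(600,600),interpolation=cv2.INTER_CUBIC))
E
```

```text
(no output)
```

View pics/z1.png

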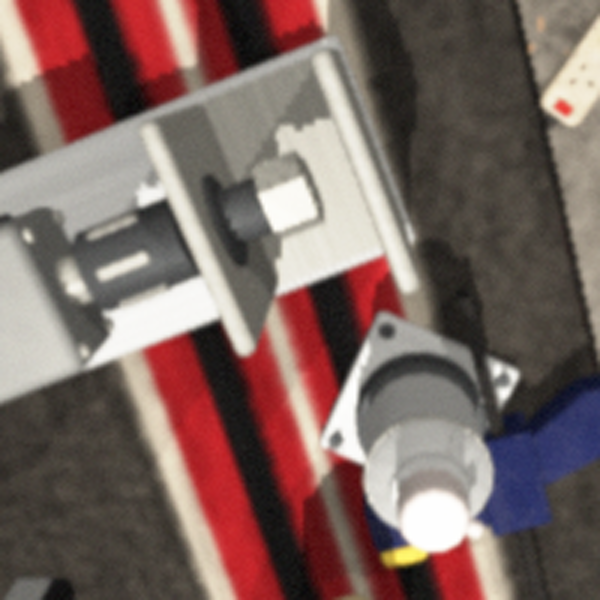

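The zoom shows the front plate's top edge from (150,124) to (246,352), the back plate's from (325,55) to (405,288), and the cap top centre at (435,519), all in zoomed pixels.

```bash
cat > h.py <<'E'
import cv2,numpy as np
def ray(uv,z,P,K,D):
    u=cv2.undistortPoints(np.array(uv,float).reshape(-1,1,2),K,D).reshape(-1,2)
    d=np.c_[u[:,0],-u[:,1],-np.ones(len(u))]@P[:3,:3].T
    return P[:3,3]+d*((z-P[2,3])/d[:,2])[:,None]
E
python3 - <<'E'
from h import *
f=np.load("w1.npz");A=f["P"],f["K"],f["D"]
z=lambda l:np.array(l)/3+[150,80]
p=ray(z([(150,124),(246,352),(325,55),(405,288)]),.122,*A)
print(p.round(4));print("widths",np.linalg.norm(p[0]-p[1]),np.linalg.norm(p[2]-p[3]))
for a,b in((0,1),(2,3)):
    d=p[a]-p[b];print("yaw",np.degrees(np.arctan2(-d[0],d[1])))
m1=(p[0]+p[1])/2;m2=(p[2]+p[3])/2;d=m2-m1
print("mid",(m1+m2)/2,"sep",np.linalg.norm(d),"yaw",np.degrees(np.arctan2(d[1],d[0])))
print("cap",ray(z([(435,519)]),.131,*A))
E
```

```text
[[ 0.434  -0.1185  0.122 ]
 [ 0.4637 -0.1999  0.122 ]
 [ 0.494  -0.0964  0.122 ]
 [ 0.5214 -0.1762  0.122 ]]
widths 0.08660085340468551 0.08443886875329558
yaw 20.066336873151396
yaw 18.951188656341884
mid [ 0.47829928 -0.14775121  0.122     ] sep 0.06314875098483352 yaw 21.259792965635828
cap [[ 0.53323831 -0.2630127   0.131     ]]
```

Request:
apply_moves([
  {"translation": [-0.4, 0.14, 0], "twist": 0, "hand": 0},
  {"translation": [-0.48, 0.14, 0.1], "twist": 0, "hand": 0},
  {"translation": [0, 0, 0.45], "twist": 0, "hand": 0},
  {"translation": [0, 0, 0.45], "twist": 0, "hand": 0},
  {"translation": [0, 0, 0.4], "twist": 0, "hand": 0},
  {"translation": [0, 0, 0.2], "twist": 0, "hand": 0},
  {"translation": [0, 0, 0], "twist": 0, "hand": 0},
  {"translation": [0, 0, 0], "twist": 0, "hand": 0},
])

```text
time: 2.5
tool_pos: [0.5331, -0.2613, 0.1933]
tool_rot: [-0.0, 0.707, 0.708, -0.0]
contact_force: [0.0, 0.2, 0.2]
gripper_width: -0.001
grasp_force: 0.0
```

```bash
python3 - <<'E'
from plant import *
import cv2,numpy as np
ims=[grab_frame(n) for n in("side","wrist")]
r=recognise("side","cap_top");print([(d["point"],d["score"]) for d in r[:1]])
a=cv2.resize(ims[0][190:330,290:430],(400,400));b=cv2.resize(ims[1][140:420,140:420],(400,400))
cv2.imwrite("pics/p1.png",np.hstack([a,b])[:,:,::-1]);s=state();print(s["time"],s["tool_pos"],s["contact_force"],s["gripper_width"])
E
```

```text
[([0.5243, -0.2712, 0.1266], 0.54)]
2.65 [ 0.53400213 -0.26245627  0.19603792] [ 0.81259781 -0.0443389   0.15144285] -0.0017930004440567372
```

View pics/p1.png

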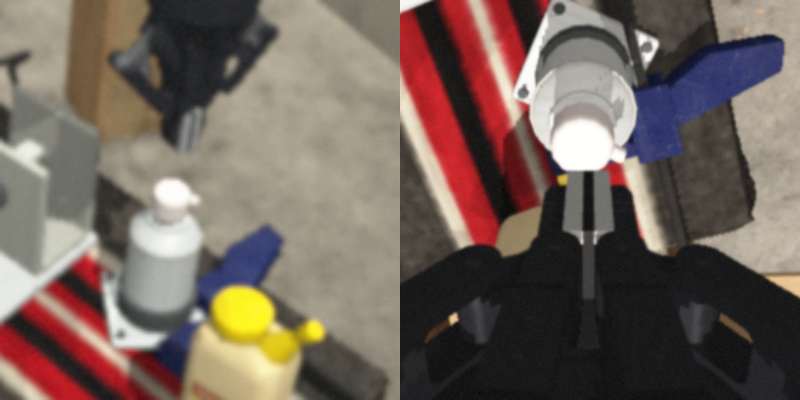

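The fingers are lined up over the cap, about 40 mm above it. I'll descend in small steps and watch the force.

Request:
apply_moves([
  {"translation": [0, 0, 0.25], "twist": 0, "hand": 0},
  {"translation": [0, 0, 0.12], "twist": 0, "hand": 0},
  {"translation": [0, 0, 0.04], "twist": 0, "hand": 0},
  {"translation": [0, 0, 0.02], "twist": 0, "hand": 0},
  {"translation": [0, 0, 0], "twist": 0, "hand": 0},
  {"translation": [0, 0, 0], "twist": 0, "hand": 0},
])

```text
time: 3.25
tool_pos: [0.5331, -0.2623, 0.1517]
tool_rot: [0.001, 0.707, 0.707, 0.0]
contact_force: [-1.5, 0.4, 1.6]
gripper_width: 0.003
grasp_force: 1.0
```

Request:
apply_moves([
  {"translation": [0, 0, 0.02], "twist": 0, "hand": 0},
  {"translation": [0, 0, 0.02], "twist": 0, "hand": 0},
  {"translation": [0, 0, 0], "twist": 0, "hand": 0},
  {"translation": [0, 0, 0], "twist": 0, "hand": 0},
])

```text
time: 3.65
tool_pos: [0.5333, -0.2625, 0.1472]
tool_rot: [0.001, 0.707, 0.707, 0.0]
contact_force: [-0.5, -0.5, 3.5]
gripper_width: 0.0
grasp_force: 2.1
```

Request:
apply_moves([
  {"translation": [0, 0, 0.015], "twist": 0, "hand": 0},
  {"translation": [0, 0, 0], "twist": 0, "hand": 0},
  {"translation": [0, 0, 0], "twist": 0, "hand": 0},
])

```text
time: 3.95
tool_pos: [0.5334, -0.2625, 0.147]
tool_rot: [0.001, 0.707, 0.707, 0.0]
contact_force: [-2.6, 2.0, 9.1]
gripper_width: 0.0
grasp_force: 5.0
```

Request:
apply_moves([
  {"translation": [0, 0, 0.01], "twist": 0, "hand": 0},
  {"translation": [0, 0, 0], "twist": 0, "hand": 0},
  {"translation": [0, 0, 0], "twist": 0, "hand": 0},
])

```text
time: 4.25
tool_pos: [0.5334, -0.2625, 0.1469]
tool_rot: [0.001, 0.707, 0.707, 0.0]
contact_force: [-4.3, 3.1, 14.4]
gripper_width: 0.001
grasp_force: 6.9
```

Request:
apply_moves([
  {"translation": [0, 0, -0.2], "twist": 0, "hand": 0},
  {"translation": [0, 0, -0.4], "twist": 0, "hand": 0},
  {"translation": [0, 0, -0.45], "twist": 0, "hand": 0},
  {"translation": [0.3, -0.15, -0.2], "twist": 0, "hand": 0.5},
  {"translation": [0.3, -0.15, 0], "twist": 0, "hand": 1},
  {"translation": [0.3, -0.15, 0], "twist": 0, "hand": 1},
  {"translation": [0.25, -0.1, 0], "twist": 0, "hand": 1},
  {"translation": [0, 0, 0], "twist": 1, "hand": 1},
])

```text
time: 5.05
tool_pos: [0.4765, -0.1446, 0.268]
tool_rot: [-0.001, 0.742, 0.671, -0.0]
contact_force: [0.8, 0.3, 0.2]
gripper_width: 0.844
grasp_force: 0.0
```

Request:
apply_moves([
  {"translation": [0, 0, 0], "twist": 1, "hand": 1},
  {"translation": [0, 0, 0], "twist": 1, "hand": 1},
  {"translation": [0, 0, 0], "twist": 1, "hand": 1},
  {"translation": [0, 0, 0], "twist": 1, "hand": 1},
  {"translation": [0, 0, 0], "twist": 1, "hand": 1},
  {"translation": [0, 0, 0], "twist": 1, "hand": 1},
  {"translation": [0, 0, 0], "twist": 1, "hand": 1},
  {"translation": [0, 0, 0], "twist": 1, "hand": 1},
])

```text
time: 5.85
tool_pos: [0.4773, -0.1469, 0.2678]
tool_rot: [-0.001, 0.945, 0.327, -0.001]
contact_force: [0.1, 0.4, 0.2]
gripper_width: 1.004
grasp_force: 0.0
```

Request:
apply_moves([
  {"translation": [0, 0, 0], "twist": 1, "hand": 1},
  {"translation": [0, 0, 0], "twist": 1, "hand": 1},
  {"translation": [0, 0, 0], "twist": 1, "hand": 1},
  {"translation": [0, 0, 0], "twist": 0.2, "hand": 1},
  {"translation": [0, 0, 0], "twist": 0, "hand": 1},
  {"translation": [0, 0, 0], "twist": 0, "hand": 1},
])

```text
time: 6.45
tool_pos: [0.4776, -0.147, 0.2686]
tool_rot: [-0.0, 0.985, 0.175, -0.0]
contact_force: [-0.7, -0.3, 0.3]
gripper_width: 0.999
grasp_force: 0.0
```

```bash
python3 - <<'E'
from plant import *
import cv2,numpy as np
c=get_calibration("wrist");im=grab_frame("wrist")
np.savez("w2.npz",P=c["pose"],K=c["camera_matrix"],D=c["D"],im=im)
print(np.round(c["pose"],3))
b=cv2.resize(im,(800,600),interpolation=cv2.INTER_CUBIC)
cv2.imwrite("pics/w2.png",b[:,:,::-1])
for n,q in(("wrist","bolt_head"),("wrist","cap_top")):
    print(q,[(np.round(d["point"],3).tolist(),round(d["score"],2)) for d in recognise(n,q)[:2]])
s=state();print(s["time"],s["tool_pos"],s["joint_pos"],s["gripper_width"])
from scipy.spatial.transform import Rotation as R
q=s["tool_rot"];print(R.from_quat(np.r_[q[1:],q[0]]).as_matrix().round(3))
E
```

```text
[[ 0.344  0.89   0.3    0.556]
 [-0.939  0.326  0.109 -0.119]
 [-0.001 -0.319  0.948  0.389]
 [ 0.     0.     0.     1.   ]]
bolt_head [([0.478, -0.149, 0.092], 0.84)]
cap_top [([0.536, -0.264, 0.131], 0.66)]
6.6 [ 0.47768134 -0.147063    0.26891698] [-4.47663757e-01 -2.62420908e-01  1.87878880e+00 -8.00881806e-06
  1.52530979e+00  7.71709591e-01] 1.0006799759875056
[[ 0.939  0.344 -0.   ]
 [ 0.344 -0.939  0.   ]
 [-0.    -0.    -1.   ]]
```

View pics/w2.png

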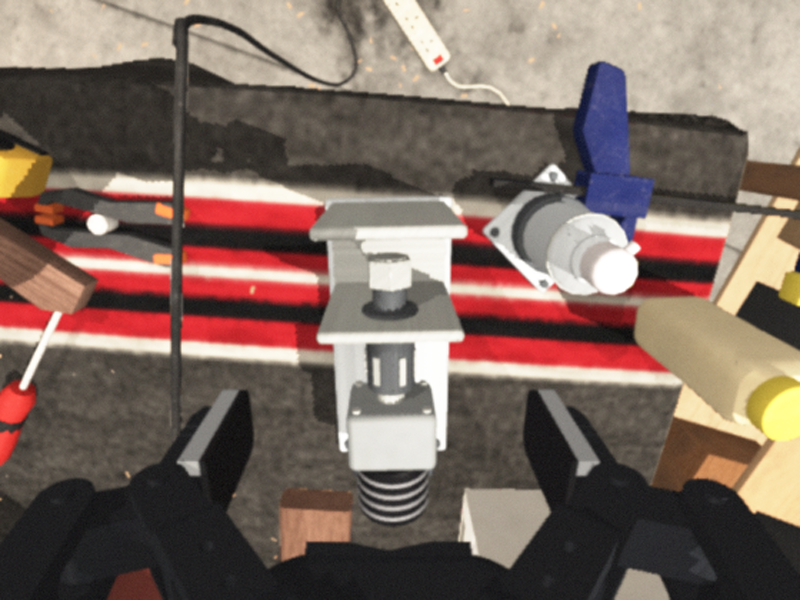

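The wrist view has the bracket upright in the picture. Its back plate top edge is at row 235 (columns 312–466), the front plate's at row 337 (319–462), and the head is at (390,272). I'll check the centring from here.

```bash
python3 - <<'E'
from h import *
f=np.load("w2.npz");A=f["P"],f["K"],f["D"]
p=ray(np.array([(312,234),(466,233),(319,337),(462,337)])*.7,.122,*A)
d=p[0]-p[1];e=p[2]-p[3]
print(p.round(4),[np.degrees(np.arctan2(-v[0],v[1])) for v in(d,e)],np.linalg.norm(d),np.linalg.norm(e),p.mean(0))
print("sep",np.linalg.norm((p[0]+p[1]-p[2]-p[3])/2))
print("head top",ray(np.array([(390,270)])*.7,.0995,*A))
T=np.array([.4777,-.147]);print("err along bolt,y",(p.mean(0)[:2]-T)@np.array([[.94,-.342],[.342,.94]]))
E
```

```text
[[ 0.4922 -0.0966  0.122 ]
 [ 0.5225 -0.1777  0.122 ]
 [ 0.4336 -0.1193  0.122 ]
 [ 0.4633 -0.2003  0.122 ]] [np.float64(20.510612464660422), np.float64(20.139874413343165)] 0.086559424847694 0.08628929303817563 [ 0.47790791 -0.14844567  0.122     ]
sep 0.0631322437340116
head top [[ 0.48181264 -0.14723702  0.0995    ]]
err along bolt,y [-0.00029899 -0.00143004]
```

Request:
apply_moves([
  {"translation": [0, 0.01, 0.4], "twist": 0, "hand": 1},
  {"translation": [0, 0, 0.4], "twist": 0, "hand": 1},
  {"translation": [0, 0, 0.35], "twist": 0, "hand": 1},
  {"translation": [0, 0, 0.2], "twist": 0, "hand": 1},
  {"translation": [0, 0, 0.1], "twist": 0, "hand": 1},
  {"translation": [0, 0, 0], "twist": 0, "hand": 1},
])

```text
time: 7.2
tool_pos: [0.4773, -0.1476, 0.1227]
tool_rot: [-0.001, 0.985, 0.175, -0.001]
contact_force: [-0.5, 0.6, 0.7]
gripper_width: 1.002
grasp_force: 0.0
```

Request:
apply_moves([
  {"translation": [0, 0, 0.15], "twist": 0, "hand": 1},
  {"translation": [0, 0, 0.15], "twist": 0, "hand": 1},
  {"translation": [0, 0, 0.05], "twist": 0, "hand": 1},
  {"translation": [0, 0, 0], "twist": 0, "hand": 1},
  {"translation": [0, 0, 0], "twist": 0, "hand": 1},
])

```text
time: 7.7
tool_pos: [0.4782, -0.1481, 0.0891]
tool_rot: [0.0, 0.985, 0.175, 0.0]
contact_force: [-0.2, -0.1, -0.1]
gripper_width: 0.997
grasp_force: 0.0
```

Request:
apply_moves([
  {"translation": [0, 0, 0.01], "twist": 0, "hand": 0},
  {"translation": [0, 0, 0], "twist": 0, "hand": 0},
  {"translation": [0, 0, 0], "twist": 0, "hand": 0},
  {"translation": [0, 0, 0], "twist": 0, "hand": 0},
  {"translation": [0, 0, 0], "twist": 0, "hand": 0},
  {"translation": [0, 0, 0], "twist": 0, "hand": 0},
  {"translation": [0, 0, 0], "twist": 0, "hand": 0},
  {"translation": [0, 0, 0], "twist": 0, "hand": 0},
])

```text
time: 8.5
tool_pos: [0.478, -0.1474, 0.0886]
tool_rot: [-0.001, 0.985, 0.175, -0.0]
contact_force: [-2.4, 3.5, 5.0]
gripper_width: 0.313
grasp_force: 58.5
```

Request:
apply_moves([
  {"translation": [0, 0, 0], "twist": 0, "hand": 0},
  {"translation": [0, 0, 0], "twist": 0, "hand": 0},
  {"translation": [0, 0, 0], "twist": 0, "hand": 0},
  {"translation": [0, 0, 0], "twist": 0, "hand": 0},
  {"translation": [0, 0, 0], "twist": 0, "hand": 0},
  {"translation": [0, 0, 0], "twist": 0, "hand": 0},
])

```text
time: 9.1
tool_pos: [0.478, -0.1473, 0.0885]
tool_rot: [-0.001, 0.985, 0.175, -0.0]
contact_force: [-3.8, 4.5, 5.1]
gripper_width: 0.312
grasp_force: 58.5
```

```bash
python3 - <<'E'
from plant import *
import cv2,numpy as np,time
im=[grab_frame("wrist")]
w=[]
for i in range(20): im2=grab_frame("wrist"); w.append(state()["gripper_width"])
cr=lambda a:cv2.resize(a[100:400,130:430],(400,400),interpolation=cv2.INTER_CUBIC)
cv2.imwrite("pics/g.png",np.hstack([cr(im[0]),cr(im2)])[:,:,::-1])
print(np.round(w,4))
r=recognise("side","cap_top") if grab_frame("side") is not None else 0;print([(d["point"],d["score"]) for d in r[:1]])
s=state();print(s["time"],s["tool_pos"],s["contact_force"],s["ft_torque"],s["grasp_force"])
E
```

```text
[0.3126 0.313  0.3096 0.3112 0.3082 0.3109 0.3127 0.3075 0.3156 0.3083
 0.3131 0.3118 0.3056 0.312  0.3083 0.312  0.3102 0.3099 0.3165 0.3093]
[([0.5223, -0.268, 0.1278], 0.53)]
10.25 [ 0.47798311 -0.14732972  0.08854639] [-2.47892147  5.02334731  4.95075617] [0.60330887 0.3807945  0.13607555] 58.50459314882755
```

View pics/g.png

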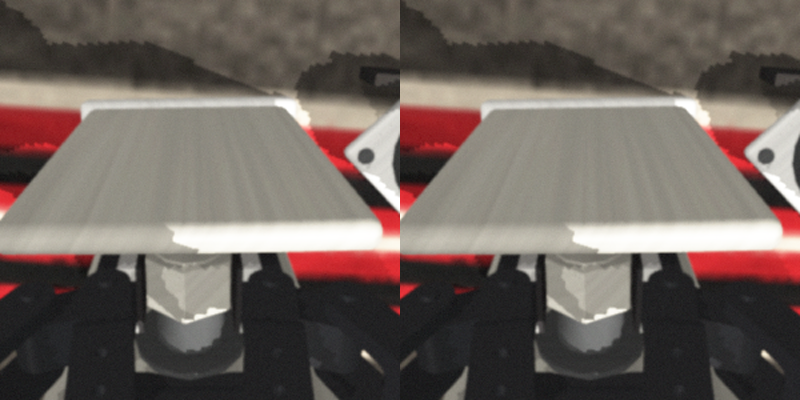

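The picture pair, taken about 1 s apart, shows the head at (187,285) and (587,285) clamped on its flats between the pads (26.5 mm) and not turning. I'm handing in.

```bash
python3 -c "
from plant import *
print(job_done())"
```

```text
the job is handed in; nothing more can be done
None
```

I pressed the nozzle cap onto its stop and let it spring back. The fingers now hold the bolt head on its flats at 58.5 N, it showed no turning over about 1 s of pictures, and I handed the job in at about 10 s (the hand-in gave no verdict).

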